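# Clear the pressure plate and pile the packing plates home under the socket rack

## Robot

A 6-joint arm with a two-finger parallel gripper is mounted at the origin on the work surface. World frame = base frame: x ahead of the robot, y to its left, z up, the work surface at z = 0. Lengths are in m, angles in rad, forces in N, time in s.
With the tool pointing down it reaches from about 0.375 to 0.9 m from the base axis. Payload 3.1 kg.
Tool frame: the origin (TCP) lies at the very end of the fingers, on their centre line; the grasp point (between the pads) lies 19 mm behind it; z points along the fingers, y is the line along which they close (so a half turn about z gives the same grasp; the last joint's range is limited). The gripper opens to 85 mm and grips with 20 to 120 N. Pads are 22 mm wide; open, the fingers measure 114 mm over their backs; the gripper's body (76 mm by 85 mm) begins 54 mm behind the grasp point. The pads swing forward as they close: fully open they stand 13 mm farther back than shut.
Start: joints at [1.093, 0.527, 1.433, -0, 1.181, -0.178], TCP at [0.185, 0.597, 0.231] pointing down, gripper open.
Joint ranges: [-3.08, 3.08], [-0.75, 2.2], [0.22, 2.44], [-1.43, 4.57], [0, 2.65], [-2.85, 2.85]. Speed limits (rad/s): [2.79, 2.79, 3.14, 3.14, 3.14, 3.14].

## Interface

Orientations are given as a unit quaternion [x, y, z, w].
In Python, from station import manip, vision gives the robot as it stands.
- The arm moves only by the tool drive_tool, never from a script. Its argument "deltas" is a list that holds one entry, the list of rows, each a list of 4 numbers: the shift along the tool's x, y, z in mm, then the turn about the tool's z in rad. A call has 1 to 5 rows; each row is the pose to reach, as a shift and turn from the pose commanded when the call began, along the tool's axes at that moment; what a row does not reach only later rows make up. A row lasts 1/12 s, in which the tool goes at most 41.7 mm and 7.16 degrees, less where a joint would pass 70% of its speed; a pose out of reach is approached as far as the arm can. A call with a gripper value outside its range is refused whole. "jaw" is the finger opening in mm, from 0 to 85.4, set as the call begins (left out, the last holds). The fingers move at their own pace and stop on an object; "force" is the grip in N (left out, the last holds). Time passes only in rows, so rows that repeat a pose let the fingers close. It gives the time, the measured TCP pose, the force, the opening and the grip force at its end, in the units of the state.
- manip.sense(): the state, without advancing time (a new reading comes with each control period).
- vision.snapshot(name): name is "scene" or "top" or "wrist"; returns the picture (420x560x3 uint8, red, green, blue); there is no depth.
- vision.camera_model(name): a dict with "camera_matrix" (3x3 intrinsics, pixels), "D" ([k1, k2, p1, p2, k3] as OpenCV has them; the pictures are not rectified), "rvec" (rotation vector, rad) and "tvec" (3), from world to camera coordinates, as OpenCV has them. Camera axes: x right, y down, z forward; pixel columns grow to the right and rows downward; lengths in m; the calibration is good to about 2 mm. A picture is of the moment at which its call begins: read the wrist's pose just before it. camera_model takes no time and is no camera call; for the wrist camera it gives the pose at the moment of the call.
- manip.sign_off(): hands the job in; it is judged then, once.
The state is a dict: "t": time; "q": joint angles; "qd": joint speeds; "tau": joint torques, N m; "tcp_pos": TCP position; "tool_rot": TCP orientation; "force": force on the tool from outside, world axes, zero at the start; "ft_torque": the same for the moment, N m; "finger_gap": opening from 0.0 (shut) to 1.0 (fully open); "gripper_force": force on a finger pad.
Only numpy, scipy, OpenCV 4.12 (cv2) and the standard library are available. Lean on these libraries where they do the work, as an engineer would, in place of code of your own. Each camera call takes 0.05 s, during which the arm holds its last target. There are 200 camera calls.

## Task

The two aluminium packing plates belong in a square pile in the low bay under the socket rack. First take the bronze pressure plate off the one sticking out of the bay and set it down flat on bare tiles, clear of the plates; then slide that packing plate in until it bears firmly on the stop hidden at the back of the bay, and then lay the other packing plate on top of it and press that one firmly home against the stop too, without ramming, so that the edges of the two are flush all round. Do not drop anything, and leave the yellow case, the pin punch and the axle adjuster where they lie.

Things in the scene. Friction and masses are not known exactly. Their poses are not given: they have to be found in the camera images.
- rack: Fixed blue steel socket rack, 340 mm wide (y), sockets up to 118 mm high. In its foot an open bay for the plates: floor = tiles, 70 mm between two cheeks (4 mm), roofed by the lower shelf (underside 46, top 50 mm above the tiles); roof and cheeks begin 50 mm in front of the stop. Origin: on the tiles, middle of the stop's face at the bay's back; x points into the rack, z up; the mouth faces -x.
- stop: Rigid upright stop closing the back of the bay, 70 mm wide, 44 mm high, hidden from above by the roof. Same origin and axes as the rack. A packing plate fully home touches it: centre 60 mm in front (rack x = -60 mm), sticking out 70 mm beyond the roof. Firmly home: pressed on it by hand force, about 10 N (over 4 N for a moment, never above 60 N); sliding friction alone may be 4 N.
- plate_in: Aluminium packing plate, 120 x 60 x 16 mm (x, y, z), about 0.3 kg, the one that starts part-way in the bay, 25 to 40 mm short of the stop, flat on the tiles with the pressure plate lying on it. Origin: centre of the underside; x along its length, roughly along the rack's x.
- plate_out: The other packing plate, identical: 120 x 60 x 16 mm, about 0.3 kg, lying flat on the open tiles to one side. Origin: centre of the underside, x along its length.
- pressure_plate: Bronze clutch pressure plate, about 0.5 kg, flat on plate_in: round flange of diameter 112 mm, 10 mm thick; central boss of diameter 34 mm rising to 42 mm above the underside (the grip); five pegs of diameter 12 mm, 8 mm above the flange, on a circle of radius 45 mm. Origin: centre of the underside, z up.
- case: Yellow plastic torque wrench case, 200 x 66 x 39 mm, a bystander. Origin: centre of the underside, x along its length.
- punch: Steel pin punch, lying, 150 mm long, 12 mm square body, a bystander. Origin: underside at mid-length, x along its length.
- adjuster: Rusty rear axle adjuster block, 80 x 36 x 29 mm, a bystander. Origin: centre of the underside, x along its length.
Mind the look-alikes: they are no part of the job. Leave any orange, red or turquoise look-alike of the pressure_plate alone.

How it is judged:
On the way, in this order (a step that is already met when the one before it is completed fails the run):
1. the pressure plate is set down flat on the tiles, released, clear of the packing plate (height (world z) of pressure_plate below 0.004 m and angle between pressure_plate's own z axis and vertical below 0.08 rad and horizontal distance between pressure_plate and plate_in above 0.08 m and linear speed of pressure_plate below 0.03 m/s and contact force between the fingers and pressure_plate below 0.1 N), for 0.2 s.
2. the packing plate in the bay bears on the stop with more than 4 N (x of plate_in in the frame of rack above -0.063 m and height (world z) of plate_in below 0.008 m and contact force between plate_in and stop above 4 N), for 0.15 s.
3. the other packing plate, on the first, bears on the stop with more than 4 N (x of plate_out in the frame of rack above -0.063 m and height (world z) of plate_out between 0.013 and 0.024 m and contact force between plate_out and stop above 4 N), for 0.15 s.
At the end, for the whole second after the job is handed in: Both packing plates rest as a flat pile in the bay, centres within 3 mm of home (60 mm before the stop), the upper flush with the lower within 3 mm sideways and 0.04 rad; the pressure plate rests flat on the tiles, its centre over 80 mm from the lower plate's (x of plate_in in the frame of rack between -0.063 and -0.057 m and height (world z) of plate_in below 0.003 m and x of plate_out in the frame of rack between -0.063 and -0.057 m and z of plate_out in the frame of plate_in between 0.014 and 0.018 m and y of plate_out in the frame of plate_in between -0.003 and 0.003 m and angle between the x axis of plate_out and the x axis of plate_in, either way round below 0.04 rad and angle between plate_out's own z axis and vertical below 0.05 rad and height (world z) of pressure_plate below 0.004 m and angle between pressure_plate's own z axis and vertical below 0.08 rad and horizontal distance between pressure_plate and plate_in above 0.08 m and linear speed of each of pressure_plate, plate_in, plate_out below 0.03 m/s); the robot touches nothing.
It fails at once if the case, the punch or the adjuster is shifted by more than 15 mm (distance of any of case, punch, adjuster from where it was at the start of the episode above 0.015 m).
It fails at once if the pressure plate is tipped over (angle between pressure_plate's own z axis and vertical above 0.7 rad).
It fails at once if the pressure plate is dropped (over 0.6 m/s just above the tiles) (linear speed of pressure_plate above 0.6 m/s and height (world z) of pressure_plate below 0.014 m).
It fails at once if the second packing plate is dropped on the pile (over 0.6 m/s just above it) (linear speed of plate_out above 0.6 m/s and horizontal distance between plate_out and plate_in below 0.1 m and height (world z) of plate_out below 0.03 m).
It fails at once if a packing plate is rammed against the stop (over 60 N) (contact force between any of plate_in, plate_out and stop above 60 N).
It also fails if it takes over 67 s, if anything falls off the work surface, if the arm or the gripper's body presses on something with over 40 N, if the wrist force passes 120 N, or if a joint passes its speed limit or range.

## Working session

There is one attempt and no reset: what is moved stays moved. The work goes in short steps, Python scripts to look and compute and a tool call to move; the robot and the scene stay as the last step left them, time stands still between calls to the robot, and variables do not carry over. Pictures are saved under pics/ and viewed, at most 10 in all, crops included, and the job is handed in when it is done.

Besides the shell and the picture viewer there is one more tool, called as name(argument=value, ...) on one line, values as JSON. drive_tool: Moves the arm, as the interface text tells. Its arguments: {"type":"object","properties":{"deltas":{"type":"array"},"jaw":{"type":"number"},"force":{"type":"number"}},"required":["deltas"]}

```bash
mkdir -p pics; ls; cat > h.py <<'E'
import numpy as np, cv2
from station import manip, vision
def cam(n):
    m=vision.camera_model(n); K=np.array(m["camera_matrix"],float); D=np.array(m["D"],float)
    return K,D,np.array(m["rvec"],float),np.array(m["tvec"],float)
def ray(c,px):
    K,D,r,t=c; R=cv2.Rodrigues(r)[0]
    u=cv2.undistortPoints(np.array(px,float).reshape(-1,1,2),K,D).reshape(-1,2)
    d=np.c_[u,np.ones(len(u))]@R; return -R.T@t.ravel(), d
def plane(c,px,z):
    o,d=ray(c,px); s=(z-o[2])/d[:,2]; return o+s[:,None]*d
def proj(c,P):
    K,D,r,t=c; return cv2.projectPoints(np.array(P,float).reshape(-1,1,3),r,t,K,D)[0].reshape(-1,2)
def tri(c1,p1,c2,p2):
    o1,d1=ray(c1,p1);o2,d2=ray(c2,p2);out=[]
    for a,b in zip(d1,d2):
        s=np.linalg.lstsq(np.c_[a,-b],o2-o1,rcond=None)[0]
        P,Q=o1+s[0]*a,o2+s[1]*b; out.append(np.r_[(P+Q)/2,np.linalg.norm(P-Q)])
    return np.array(out)
def shot(n,f):
    c=cam(n); im=vision.snapshot(n); cv2.imwrite(f"pics/{f}.png",cv2.cvtColor(im,cv2.COLOR_RGB2BGR)); np.savez(f"pics/{f}.npz",K=c[0],D=c[1],r=c[2],t=c[3]); return im,c
def load(f):
    z=np.load(f"pics/{f}.npz"); return cv2.cvtColor(cv2.imread(f"pics/{f}.png"),cv2.COLOR_BGR2RGB),(z["K"],z["D"],z["r"],z["t"])
E
python3 - <<'E'
from h import *
for n in("top","scene","wrist"):
    im,c=shot(n,n+"0"); o,d=ray(c,[[280,210]]); print(n,o.round(3),d.round(3),c[0][0,0])
s=manip.sense(); print(s["tcp_pos"],s["tool_rot"],s["t"],s["force"])
E
```

```text
pics
top [ 4.140e-01 -1.000e-03  1.186e+00] [[ 0.171 -0.01  -0.985]] 504.0584087798027
scene [1.373 0.918 0.76 ] [[-0.535 -0.661 -0.527]] 519.6175809294474
wrist [0.114 0.619 0.373] [[ 0.263 -0.067 -0.963]] 367.5437706737767
[0.18429803 0.59662627 0.23054936] [ 1.49349216e-01  9.88784138e-01 -8.19162152e-04 -2.61443152e-04] 0.15 [0.45656353 1.19131528 0.00389504]
```

View pics/top0.png

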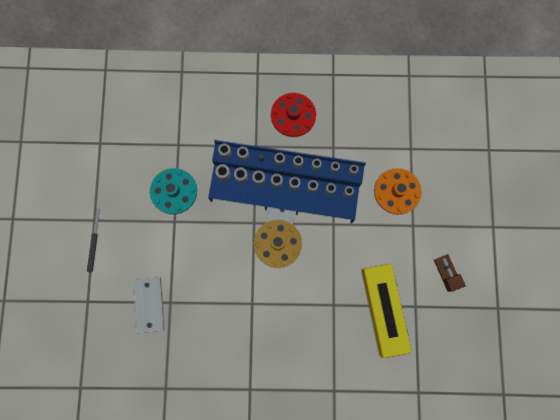

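View pics/scene0.png

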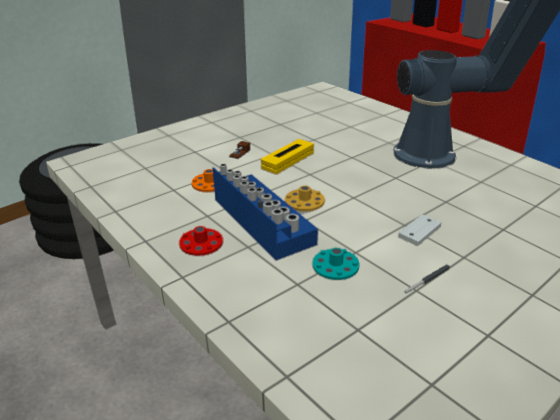

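The top view shows the bronze plate at (278,243) on the packing plate, with the bay mouth at about (283,212). The other plate is at (149,305), the case at (387,310) and the punch at (93,240). The scene view agrees. Next I'll measure.

```bash
python3 - <<'E'
from h import *
t,ct=load("top0"); s,cs=load("scene0")
def comp(im,f,roi):
    h=cv2.cvtColor(im,cv2.COLOR_RGB2HSV).astype(int); m=f(h[...,0],h[...,1],h[...,2]).astype(np.uint8)
    x0,y0,x1,y1=roi; k=np.zeros_like(m); k[y0:y1,x0:x1]=m[y0:y1,x0:x1]
    n,l,st,ce=cv2.connectedComponentsWithStats(k); i=1+np.argmax(st[1:,4]); print(st[i],ce[i].round(1)); return (l==i).astype(np.uint8)
bz=lambda h,S,v:(h>12)&(h<24)&(S>90)&(v>60)
for im,c,roi in((t,ct,(240,205,320,280)),(s,cs,(270,175,340,220))):
    m=comp(im,bz,roi); ctn=max(cv2.findContours(m,0,2)[0],key=cv2.contourArea); print("hull ell",cv2.fitEllipse(cv2.convexHull(ctn)))
# plate_out: low saturation, brighter bluish
al=lambda h,S,v:(h>85)&(h<125)&(v>110)
m=comp(t,al,(120,265,180,345)); m=cv2.morphologyEx(m,cv2.MORPH_CLOSE,np.ones((5,5)))
ctn=max(cv2.findContours(m,0,2)[0],key=cv2.contourArea); r=cv2.minAreaRect(ctn); b=cv2.boxPoints(r); print(r); print(plane(ct,b,.016).round(4))
m=comp(s,al,(385,205,450,250)); m=cv2.morphologyEx(m,cv2.MORPH_CLOSE,np.ones((5,5)));ctn=max(cv2.findContours(m,0,2)[0],key=cv2.contourArea); print(cv2.approxPolyDP(cv2.convexHull(ctn),3,True).ravel())
print("top->scene of corners",proj(cs,plane(ct,b,.016)).round(1))
# rack
m=comp(t,lambda h,S,v:(h>100)&(h<125)&(S>130)&(v>40),(190,130,380,240)); ctn=max(cv2.findContours(m,0,2)[0],key=cv2.contourArea)
b=cv2.boxPoints(cv2.minAreaRect(ctn)); print("rack",b, plane(ct,b,.05).round(4))
a=cv2.resize(t[185:285,230:330],(600,600),interpolation=cv2.INTER_CUBIC); b=cv2.resize(t[260:350,120:180],None,fx=200/60,fy=600/90*1. ,interpolation=cv2.INTER_CUBIC)
cv2.imwrite("pics/crop.png",np.hstack([a,cv2.resize(b,(200,600))])[...,::-1])
E
```

```text
[ 254  220   48   47 1562] [277.3 243.3]
hull ell ((277.2631530761719, 243.18165588378906), (47.382144927978516, 48.05079650878906), 95.18425750732422)
[285 186  40  25 679] [304.8 199. ]
hull ell ((304.6471862792969, 198.40219116210938), (24.664548873901367, 38.80833435058594), 93.03230285644531)
[ 134  278   30   55 1345] [148.3 304.8]
((148.2128448486328, 304.8731384277344), (53.18761444091797, 26.44606590270996), 85.76361083984375)
[[0.4505 0.3214 0.016 ]
 [0.4557 0.2617 0.016 ]
 [0.3376 0.246  0.016 ]
 [0.3327 0.3047 0.016 ]]
[423 217  10   8  22] [427.3 220.3]
[432 220 423 222 427 217]
top->scene of corners [[417.4 241.7]
 [397.7 232.2]
 [421.2 213.8]
 [439.9 222.2]]
[ 209  141  156   81 6329] [287.8 182.5]
rack [[206.31665 199.30249]
 [215.13953 140.06332]
 [364.25732 162.27237]
 [355.43445 221.51154]] [[ 0.6333  0.1571  0.05  ]
 [ 0.7746  0.1419  0.05  ]
 [ 0.7273 -0.2062  0.05  ]
 [ 0.5877 -0.1844  0.05  ]]
```

View pics/crop.png

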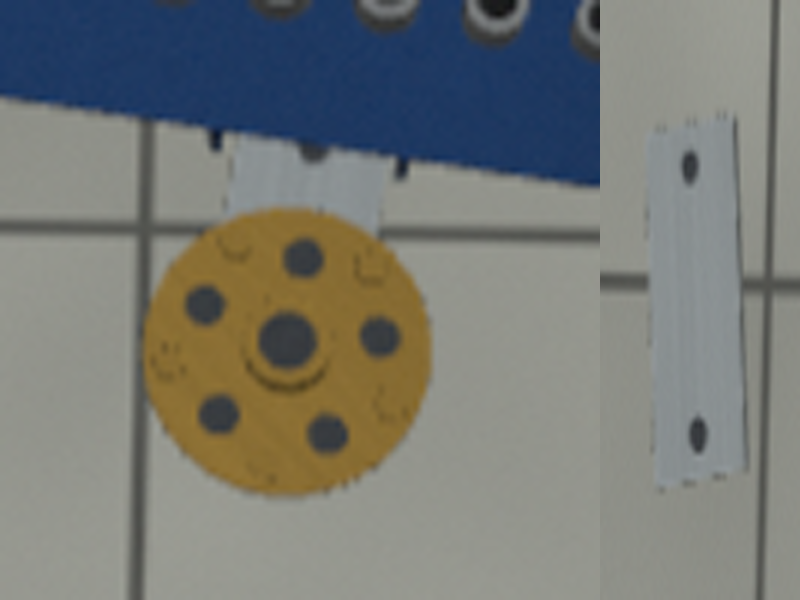

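View pics/wrist0.png

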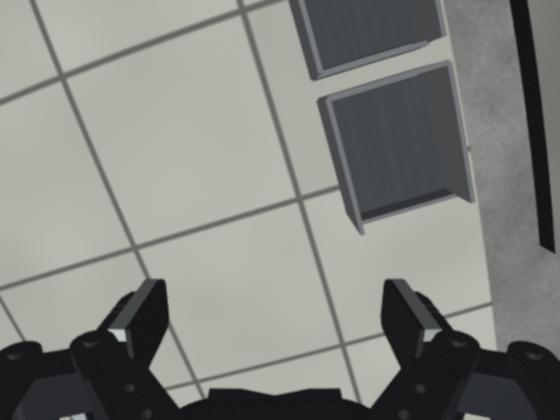

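The crop shows the roof's front edge running from (230,201) to (330,216) in the top picture. The cheek tips are at about (266,208) and (297,213), and the boss bore is at about (278,242). The wrist view shows only tiles and bins. I'll move the wrist camera over the bay.

drive_tool(deltas=[[[-24, -24, -1, 0], [-48, -48, -2, 0], [-72, -72, -3, 0], [-96, -96, -4, 0], [-120, -120, -5, 0]]])

```text
t: 0.57
tcp_pos: [0.2639, 0.4455, 0.2361]
tool_rot: [0.149, 0.989, -0.0, -0.0]
force: [1.4, -0.8, -0.7]
finger_gap: 0.996
gripper_force: 0.0
```

drive_tool(deltas=[[[-24, -24, -1, 0], [-48, -48, -2, 0], [-72, -72, -3, 0], [-96, -96, -4, 0], [-120, -120, -5, 0]]])

```text
t: 0.98
tcp_pos: [0.3432, 0.2954, 0.2413]
tool_rot: [0.149, 0.989, -0.0, -0.0]
force: [0.0, -0.5, -0.0]
finger_gap: 0.999
gripper_force: 0.0
```

drive_tool(deltas=[[[-24, -24, -1, 0], [-48, -48, -2, 0], [-72, -72, -3, 0], [-96, -96, -4, 0], [-120, -120, -5, 0]]])

```text
t: 1.4
tcp_pos: [0.4225, 0.1453, 0.2463]
tool_rot: [0.149, 0.989, 0.0, -0.0]
force: [-0.1, 0.6, 0.2]
finger_gap: 0.999
gripper_force: 0.0
```

drive_tool(deltas=[[[-24, -24, -1, -0.03], [-48, -48, -2, -0.07], [-72, -72, -3, -0.1], [-96, -96, -4, -0.13], [-120, -120, -5, -0.167]]], jaw=55)

```text
t: 1.82
tcp_pos: [0.5017, -0.0049, 0.2512]
tool_rot: [0.066, 0.998, 0.0, -0.0]
force: [0.1, 0.6, -0.5]
finger_gap: 0.645
gripper_force: 0.0
```

drive_tool(deltas=[[[0, 0, 0, 0], [0, 0, 0, 0], [0, 0, 0, 0]]])

```text
t: 2.07
tcp_pos: [0.5005, -0.003, 0.2508]
tool_rot: [0.067, 0.998, 0.0, -0.001]
force: [0.2, -0.1, -0.6]
finger_gap: 0.647
gripper_force: 0.0
```

```bash
python3 - <<'E'
from h import *
s=manip.sense(); print(s["tcp_pos"],s["tool_rot"],s["q"],s["t"],s["force"],s["finger_gap"])
im,c=shot("wrist","w1"); print(c[3])
E
```

```text
[ 0.50054038 -0.0029664   0.25083761] [ 6.68281172e-02  9.97764000e-01  3.39503496e-04 -9.42298630e-04] [-2.29763222e-01  3.35647279e-01  1.71435537e+00  4.10238631e-04
  1.09355981e+00 -1.66699235e+00] 2.0667 [ 0.15008627 -0.10581747 -0.56883184] 0.6474718972434278
[-0.06517328 -0.51788961  0.25613333]
```

View pics/w1.png

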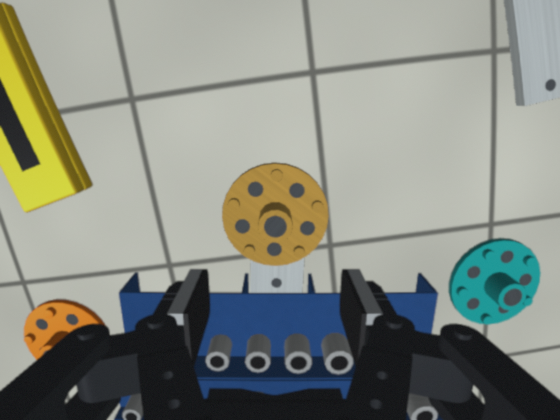

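The wrist view shows the flange around (275,213), with the boss bore at (275,227). The roof edge is at row ~292, with cheeks beside plate_in at columns ~247 and ~311, and plate_out is partly visible at top right.

```bash
python3 - <<'E'
from h import *
t,ct=load("top0"); w,cw=load("w1")
def m(im,f):
    h=cv2.cvtColor(im,cv2.COLOR_RGB2HSV).astype(int); return f(h[...,0],h[...,1],h[...,2]).astype(np.uint8)
k=m(w,lambda h,s,v:(h>12)&(h<24)&(s>90)&(v>60)); k[:150]=0;k[275:]=0;k[:,:215]=0;k[:,335:]=0
e=cv2.fitEllipse(cv2.convexHull(max(cv2.findContours(k,0,2)[0],key=cv2.contourArea))); print(e)
def bore(im,x,y,r):
    g=cv2.cvtColor(im,cv2.COLOR_RGB2GRAY)[y-r:y+r+1,x-r:x+r+1]; mm=(g<85)
    n,l,st,ce=cv2.connectedComponentsWithStats(mm.astype(np.uint8)); i=l[r,r]; print(st[i],ce[i]); return ce[i]+[x-r,y-r]
bw=bore(w,275,227,16); bt=bore(t,278,242,7); print("boss tri",tri(cw,[bw],ct,[bt]).round(4), plane(cw,[bw],.058).round(4),plane(ct,[bt],.058).round(4))
print("flange c z26 wrist",plane(cw,[e[0]],.026).round(4),"top",plane(ct,[(277.26,243.18)],.026).round(4),"tri",tri(cw,[e[0]],ct,[(277.26,243.18)]).round(4))
th=np.linspace(0,2*np.pi,4,endpoint=False); 
# roof edge
b=m(w,lambda h,s,v:(h>100)&(h<125)&(s>130)&(v>60))
pts=[(x,np.argmax(b[280:310,x]>0)+280) for x in list(range(155,180))+list(range(320,338))+list(range(395,415))]
P=plane(cw,pts,.05); p=np.polyfit(P[:,1],P[:,0],1); print("roof wrist x=a*y+b",p,np.abs(np.polyval(p,P[:,1])-P[:,0]).max())
bt_=m(t,lambda h,s,v:(h>100)&(h<125)&(s>130)&(v>40))
pts=[(x,np.max(np.nonzero(bt_[:222,x])[0])+.5) for x in list(range(225,260))+list(range(305,345))]
P=plane(ct,pts,.05); p=np.polyfit(P[:,1],P[:,0],1); print("roof top",p,np.abs(np.polyval(p,P[:,1])-P[:,0]).max())
h=cv2.cvtColor(w,cv2.COLOR_RGB2HSV)
for r in (272,278,284,289): print(r,[(x,*map(int,h[r,x])) for x in range(240,320,1) if x<256 or x>298])
E
```

```text
((274.9157409667969, 213.94447326660156), (101.73637390136719, 105.8437728881836), 88.49018859863281)
[  6   6  21  20 323] [15.84210526 15.17647059]
[ 2  2 10 10 74] [6.39189189 6.31081081]
boss tri [[ 5.393e-01 -7.100e-03  5.040e-02  4.000e-04]] [[ 0.5369 -0.0066  0.058 ]] [[ 0.5385 -0.0072  0.058 ]]
flange c z26 wrist [[ 0.534 -0.006  0.026]] top [[ 0.5377 -0.0072  0.026 ]] tri [[ 5.399e-01 -7.000e-03  5.500e-03  5.000e-04]]
roof wrist x=a*y+b [0.17630703 0.61199379] 0.00972890300900986
roof top [0.13696081 0.61804335] 0.0014506125807632886
272 [(240, 40, 12, 186), (241, 37, 12, 185), (242, 37, 12, 186), (243, 39, 14, 185), (244, 41, 11, 180), (245, 43, 11, 168), (246, 45, 9, 164), (247, 45, 9, 167), (248, 41, 12, 175), (249, 43, 10, 179), (250, 72, 7, 175), (251, 93, 13, 180), (252, 98, 15, 181), (253, 96, 14, 181), (254, 98, 15, 182), (255, 96, 14, 181), (299, 98, 15, 184), (300, 98, 17, 185), (301, 98, 15, 184), (302, 94, 11, 179), (303, 72, 7, 172), (304, 41, 12, 177), (305, 40, 13, 180), (306, 37, 13, 180), (307, 41, 12, 177), (308, 43, 10, 171), (309, 43, 11, 168), (310, 45,
[... 1730 characters left out ...]
, 99, 17, 107), (243, 108, 102, 65), (244, 107, 164, 56), (245, 107, 151, 59), (246, 107, 150, 63), (247, 110, 91, 73), (248, 98, 18, 116), (249, 60, 7, 172), (250, 81, 10, 183), (251, 96, 14, 182), (252, 98, 15, 181), (253, 95, 15, 182), (254, 99, 14, 181), (255, 96, 14, 180), (299, 95, 15, 183), (300, 95, 15, 183), (301, 90, 12, 176), (302, 66, 7, 171), (303, 41, 11, 178), (304, 37, 13, 181), (305, 40, 13, 180), (306, 48, 8, 168), (307, 98, 15, 135), (308, 109, 67, 95), (309, 109, 150, 78), (310, 108, 169, 74), (311, 108, 169, 65), (312, 109, 147, 59), (313, 110, 80, 67), (314, 103, 17, 103), (315, 54, 8, 150), (316, 41, 12, 176), (317, 37, 13, 182), (318, 38, 11, 182), (319, 40, 13, 182)]
```

drive_tool(deltas=[[[-8, 0, 20, 0], [-15, 0, 45, 0], [-22, 1, 70, 0], [-30, 1, 90, 0], [-37, 1, 110, 0]]])

```text
t: 2.53
tcp_pos: [0.5375, -0.0054, 0.1403]
tool_rot: [0.065, 0.998, 0.0, -0.0]
force: [1.1, 0.4, -0.1]
finger_gap: 0.643
gripper_force: 0.0
```

drive_tool(deltas=[[[0, 0, 0, 0], [0, 0, 0, 0]]])

```text
t: 2.7
tcp_pos: [0.5369, -0.0057, 0.1406]
tool_rot: [0.065, 0.998, 0.0, -0.002]
force: [0.3, -0.6, 0.1]
finger_gap: 0.641
gripper_force: 0.0
```

```bash
python3 - <<'E'
from h import *
s=manip.sense(); print(s["tcp_pos"],s["tool_rot"],s["t"])
w,cw=load("w1"); v,cv=shot("wrist","w2")
B=np.array([[[.537,-.0068,.054]]]); q=proj(cv,B)[0]; print(q)
g=cv2.cvtColor(v,cv2.COLOR_RGB2GRAY); n,l,st,ce=cv2.connectedComponentsWithStats((g<85).astype(np.uint8))
for i in range(1,n):
    if 100<st[i,4]<6000 and np.hypot(*(ce[i]-q))<80: print(st[i],ce[i].round(1),tri(cw,[[274.84,226.2]],cv,[ce[i]]).round(4))
E
```

```text
[ 0.53686035 -0.00572714  0.14064155] [ 6.54642280e-02  9.97853463e-01  2.88071020e-04 -1.67876118e-03] 2.7
[271.71173593 224.25991651]
[234 162  20  21 334] [243.6 171.8] [[0.4658 0.003  0.2762 0.0012]]
[294 164  20  21 333] [303.5 173.7] [[0.4635 0.0035 0.2856 0.0017]]
[251 192  44  20 355] [272.4 199.1] [[0.4663 0.0032 0.2754 0.0017]]
[256 211  32  31 772] [272.  225.9] [[ 5.366e-01 -6.600e-03  5.880e-02  1.000e-04]]
[216 217  20  18 296] [225.3 225.4] [[0.4679 0.0022 0.2713 0.0005]]
[309 219  19  19 285] [318.  228.3] [[4.595e-01 3.300e-03 2.971e-01 4.000e-04]]
[262 251  19  16 258] [270.8 258.3] [[0.4629 0.0037 0.2865 0.0017]]
```

View pics/w2.png

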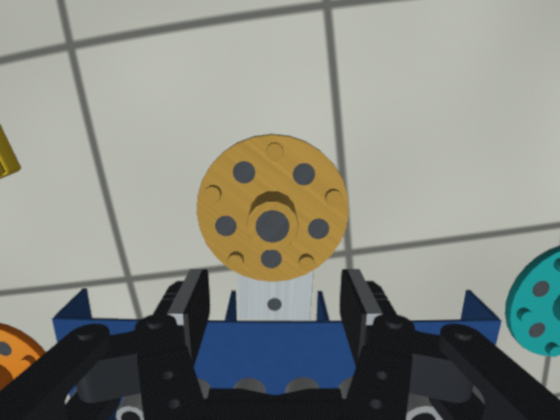

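The boss triangulates at 58.8 mm, which matches the 58 mm expected, and it's centred under the tool. I'll descend and grip.

drive_tool(deltas=[[[0, 1, 25, 0], [0, 1, 50, 0], [0, 1, 75, 0], [0, 1, 95, 0], [0, 1, 104, 0]]])

```text
t: 3.17
tcp_pos: [0.5375, -0.0056, 0.0369]
tool_rot: [0.066, 0.998, 0.0, -0.001]
force: [0.5, 0.4, -0.8]
finger_gap: 0.645
gripper_force: 0.0
```

drive_tool(deltas=[[[0, 0, 0, 0], [0, 0, 0, 0], [0, 0, 0, 0], [0, 0, 0, 0], [0, 0, 0, 0]]], jaw=20, force=70)

```text
t: 3.58
tcp_pos: [0.5391, -0.0062, 0.0387]
tool_rot: [0.066, 0.998, -0.0, 0.001]
force: [-0.2, 1.4, 2.9]
finger_gap: 0.368
gripper_force: 70.1
```

```bash
python3 - <<'E'
from h import *
w,cw=load("w2"); h=cv2.cvtColor(w,cv2.COLOR_RGB2HSV).astype(int)
# cheeks' top front & plate_in sides at w2
for r in (285,292,299,306,313):
    al=[x for x in range(225,330) if 85<h[r,x,0]<105 and h[r,x,2]>150]
    bl=[x for x in range(215,340) if 100<h[r,x,0]<125 and h[r,x,1]>60]
    print(r,al and (al[0],al[-1]),bl and (bl[0],[x for x in bl if x<270][-1:],[x for x in bl if x>270][:1],bl[-1]))
    if al: print("   plate sides z16",plane(cw,[(al[0]-.5,r),(al[-1]+.5,r)],.016).round(4)[:,:2].tolist())
    if bl: print("   inner cheek z46?",plane(cw,[([x for x in bl if x<270][-1]+.5,r),([x for x in bl if x>270][0]-.5,r)],.0).round(4)[:,:2].tolist())
b=((h[...,0]>100)&(h[...,0]<125)&(h[...,1]>130)&(h[...,2]>90))
pts=[(x,np.argmax(b[308:340,x]>0)+308) for x in list(range(100,180))+list(range(250,320))+list(range(375,450))]
P=plane(cw,pts,.05); p=np.polyfit(P[:,1],P[:,0],1); r=P[:,0]-np.polyval(p,P[:,1]); k=abs(r)<.002; p=np.polyfit(P[k,1],P[k,0],1); print("roof z50",p,k.mean())
# end corners of roof edge
print([(i,pts[i]) for i in (0,60,100,140,180,220)])
E
```

```text
285 (239, 311) []
   plate sides z16 [[0.5965, -0.0421], [0.6042, 0.0163]]
292 (239, 310) (232, [234], [319], 320)
   plate sides z16 [[0.6027, -0.0431], [0.6104, 0.0148]]
   inner cheek z46? [[0.6105, -0.0494], [0.6201, 0.0223]]
299 (238, 310) (230, [234], [318], 322)
   plate sides z16 [[0.6089, -0.0449], [0.6168, 0.0142]]
   inner cheek z46? [[0.6172, -0.0505], [0.6267, 0.0208]]
306 (238, 309) (229, [235], [318], 324)
   plate sides z16 [[0.6153, -0.046], [0.6231, 0.0127]]
   inner cheek z46? [[0.6241, -0.0507], [0.6336, 0.0202]]
313 (239, 309) (227, [235], [317], 326)
   plate sides z16 [[0.6219, -0.0463], [0.6297, 0.0121]]
   inner cheek z46? [[0.631, -0.0519], [0.6404, 0.0186]]Traceback (most recent call last):
  File "<stdin>", line 12, in <module>
    raise TypeError("expected non-empty vector for x")
TypeError: expected non-empty vector for x
```

Gripped. I'll lift it, carry it to free tiles at about (0.44, -0.11), and lower it.

drive_tool(deltas=[[[0, 0, -4, 0], [0, 0, -15, 0], [0, 0, -30, 0], [0, 0, -45, 0], [0, 0, -55, 0]]])

```text
t: 4.0
tcp_pos: [0.5387, -0.0063, 0.0941]
tool_rot: [0.066, 0.998, -0.0, 0.001]
force: [0.9, 0.0, -3.9]
finger_gap: 0.371
gripper_force: 69.8
```

drive_tool(deltas=[[[14, -20, 0, 0], [32, -45, 0, 0], [52, -72, 0, 0], [70, -98, 0, 0], [83, -116, 0, 0]]])

```text
t: 4.42
tcp_pos: [0.4388, -0.1112, 0.0928]
tool_rot: [0.067, 0.998, -0.0, -0.0]
force: [0.2, -0.1, -4.0]
finger_gap: 0.371
gripper_force: 70.1
```

drive_tool(deltas=[[[0, 0, 0, 0], [0, 0, 20, 0], [0, 0, 40, 0], [0, 0, 56, 0], [0, 0, 64, 0]]])

```text
t: 4.83
tcp_pos: [0.4408, -0.1099, 0.0273]
tool_rot: [0.066, 0.998, 0.0, -0.0]
force: [-0.8, 0.7, -3.9]
finger_gap: 0.37
gripper_force: 70.2
```

drive_tool(deltas=[[[0, 0, 0, 0], [0, 0, 2, 0], [0, 0, 4, 0], [0, 0, 5, 0]]])

```text
t: 5.17
tcp_pos: [0.4414, -0.1103, 0.0239]
tool_rot: [0.066, 0.998, -0.0, 0.001]
force: [-0.9, -0.1, -4.6]
finger_gap: 0.375
gripper_force: 70.2
```

drive_tool(deltas=[[[0, 0, 0.5, 0], [0, 0, 1, 0], [0, 0, 1, 0]]])

```text
t: 5.42
tcp_pos: [0.4409, -0.1102, 0.0227]
tool_rot: [0.066, 0.998, -0.0, 0.0]
force: [0.7, -0.2, -2.9]
finger_gap: 0.369
gripper_force: 70.2
```

drive_tool(deltas=[[[0, 0, 0.5, 0], [0, 0, 1, 0], [0, 0, 1, 0]]])

```text
t: 5.67
tcp_pos: [0.441, -0.1103, 0.0226]
tool_rot: [0.066, 0.998, -0.0, 0.001]
force: [-1.1, 1.8, 7.8]
finger_gap: 0.371
gripper_force: 71.7
```

The plate has contact with the tiles. I'll release it, retreat and look at plate_in.

drive_tool(deltas=[[[0, 0, -1, 0], [0, 0, -1, 0], [0, 0, -1, 0], [0, 0, -1, 0], [0, 0, -1, 0]]], jaw=55)

```text
t: 6.08
tcp_pos: [0.4407, -0.1102, 0.0223]
tool_rot: [0.066, 0.998, -0.0, 0.0]
force: [-0.1, -0.2, -0.9]
finger_gap: 0.643
gripper_force: 0.0
```

drive_tool(deltas=[[[0, 0, -15, 0], [0, 0, -40, 0], [0, 0, -65, 0], [0, 0, -90, 0], [0, 0, -117, 0]]])

```text
t: 6.5
tcp_pos: [0.44, -0.1098, 0.14]
tool_rot: [0.066, 0.998, 0.0, -0.001]
force: [0.3, -0.3, -0.3]
finger_gap: 0.644
gripper_force: 0.0
```

drive_tool(deltas=[[[-15, 23, 0, 0], [-30, 46, 0, 0], [-45, 70, 0, 0], [-60, 93, 0, 0], [-75, 116, 0, 0]]], jaw=85)

```text
t: 6.92
tcp_pos: [0.5308, -0.0039, 0.1393]
tool_rot: [0.066, 0.998, 0.0, -0.0]
force: [0.1, -0.5, -0.1]
finger_gap: 0.995
gripper_force: 0.0
```

drive_tool(deltas=[[[0, 0, 0, 0], [0, 0, 0, 0], [0, 0, 0, 0]]])

```text
t: 7.17
tcp_pos: [0.5293, -0.0051, 0.1389]
tool_rot: [0.066, 0.998, -0.0, -0.001]
force: [-0.2, -0.5, 0.1]
finger_gap: 0.995
gripper_force: 0.0
```

```bash
python3 - <<'E'
from h import *
s=manip.sense(); print(s["tcp_pos"],s["tool_rot"],s["t"])
shot("wrist","w3"); shot("top","top1")
E
```

```text
[ 0.52932902 -0.0051003   0.13885001] [ 6.60720212e-02  9.97814356e-01 -2.35454862e-05 -9.99470073e-04] 7.1667
```

View pics/w3.png

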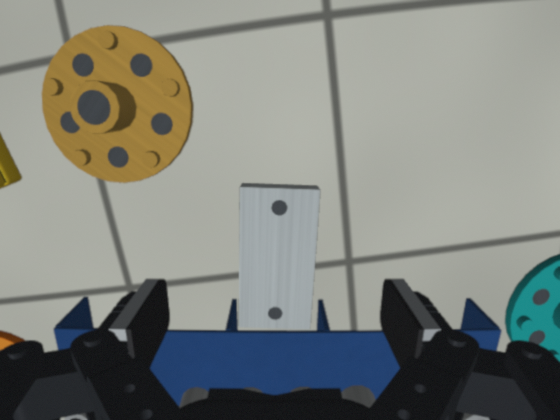

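The pressure plate is on the tiles around (117,104). plate_in's near end runs from (240,186) to (319,189), with holes at (279,208) and (275,313) and the roof edge at row ~330.

```bash
python3 - <<'E'
from h import *
w,c=load("w3"); h=cv2.cvtColor(w,cv2.COLOR_RGB2HSV).astype(int)
M=((h[...,0]>85)&(h[...,0]<112)&(h[...,1]<60)&(h[...,2]>120)).astype(np.uint8); M[:170]=0;M[329:]=0;M[:,:225]=0;M[:,330:]=0
M=cv2.morphologyEx(M,cv2.MORPH_OPEN,np.ones((3,3)))
L=[];R=[]
for r in range(196,322,3):
    x=np.nonzero(M[r])[0]; L.append((x[0]-.5,r)); R.append((x[-1]+.5,r))
E=[(x,np.nonzero(M[:,x])[0][0]-.5) for x in range(246,312,3)]
f=lambda p,a,b:np.polyfit(p[:,a],p[:,b],1)
l,r,e=[plane(c,p,.016) for p in (L,R,E)]
print("left y=ax+b",f(l,0,1),"right",f(r,0,1),"end x=ay+b",f(e,1,0), "px",E[0],E[-1])
cl=(f(l,0,1)+f(r,0,1))/2; ee=f(e,1,0); x=(ee[0]*cl[1]+ee[1])/(1-ee[0]*cl[0]); y=cl[0]*x+cl[1]; print("near end mid",x,y,"yaw",cl[0],"width",abs(f(l,0,1)-f(r,0,1))@np.r_[.55,1])
# heights: holes in w3 vs w? : near end top/bottom edge; hole far tri with w2
g=cv2.cvtColor(w,cv2.COLOR_RGB2GRAY)
w2,c2=load("w2"); g2=cv2.cvtColor(w2,cv2.COLOR_RGB2GRAY)
def ho(g,x,y,r=14):
    n,l,st,ce=cv2.connectedComponentsWithStats((g[y-r:y+r+1,x-r:x+r+1]<100).astype(np.uint8)); return ce[l[r,r]]+[x-r,y-r]
p1,p2=ho(g,275,313),ho(g2,274,304); print(p1,p2,"far hole tri",tri(c,[p1],c2,[p2]).round(4), plane(c,[p1],.016), "near hole",plane(c,[ho(g,279,208)],.016))
# roof edge
b=((h[...,0]>100)&(h[...,0]<125)&(h[...,1]>150))
pts=[(x,np.nonzero(b[322:345,x])[0][0]+322) for x in list(range(245,310,3))]; P=plane(c,pts,.05); print("roof",f(P,1,0)); 
# cheeks inner
for rr in (303,310,318,325):
    bl=np.array([x for x in range(215,345) if b[rr,x]]); 
    if len(bl): print(rr,plane(c,[(bl[bl<275][-1]+.5,rr),(bl[bl>275][0]-.5,rr)],0)[:,:2].round(4).tolist(),bl[bl<275][-1],bl[bl>275][0])
# pressure plate and plate_out in top1
t,ct=load("top1"); hh=cv2.cvtColor(t,cv2.COLOR_RGB2HSV).astype(int); m=((hh[...,0]>12)&(hh[...,0]<24)&(hh[...,1]>90)&(hh[...,2]>60)).astype(np.uint8); m[:,:280]=0; m[:240]=0; m[:,360:]=0
e=cv2.fitEllipse(cv2.convexHull(max(cv2.findContours(m,0,2)[0],key=cv2.contourArea))); print("pp",e,plane(ct,[e[0]],.01))
E
```

```text
left y=ax+b [-0.17164375  0.06003171] right [-0.16970747  0.11860815] end x=ay+b [0.1725832  0.51360241] px (246, np.float64(186.5)) (309, np.float64(188.5))
near end mid 0.5138807865317758 0.0016130128544898925 yaw -0.17067560776665325 width 0.05964139290309616
[274.77966102 312.89830508] [273.97391304 303.93913043] far hole tri [[ 6.159e-01 -1.570e-02  1.850e-02  1.000e-04]] [[ 0.61740388 -0.015881    0.016     ]] near hole [[ 0.52866168 -0.00095361  0.016     ]]
roof [0.13453708 0.61479354]
303 [[0.6128, -0.0504], [0.6226, 0.0225]] 234 320
310 [[0.6196, -0.0515], [0.6294, 0.021]] 234 319
318 [[0.6276, -0.0529], [0.6374, 0.0202]] 234 319
325 [[0.6347, -0.0532], [0.6445, 0.0195]] 235 319
pp ((321.7316589355469, 286.5701599121094), (46.50399398803711, 48.5711784362793), 171.0299072265625) [[ 0.44066265 -0.11145564  0.01      ]]
```

drive_tool(deltas=[[[-3, 1, 25, 0.01], [-6, 2, 55, 0.02], [-9, 3.5, 85, 0.037], [-9, 3.5, 110, 0.037], [-9, 3.5, 125, 0.037]]])

```text
t: 7.68
tcp_pos: [0.5379, -0.0037, 0.0119]
tool_rot: [0.086, 0.996, 0.0, -0.002]
force: [-0.3, -1.3, 0.2]
finger_gap: 0.998
gripper_force: 0.0
```

drive_tool(deltas=[[[0, 0, 3, 0], [0, 0, 6, 0], [0, 0, 9, 0], [0, 0, 10, 0], [0, 0, 10, 0]]])

```text
t: 8.1
tcp_pos: [0.5403, -0.0031, 0.0052]
tool_rot: [0.085, 0.996, -0.0, 0.001]
force: [-0.3, 0.3, -0.9]
finger_gap: 0.994
gripper_force: 0.0
```

drive_tool(deltas=[[[0, 0, 1, 0], [0, 0, 2, 0], [0, 0, 3, 0], [0, 0, 3, 0]]])

```text
t: 8.43
tcp_pos: [0.5398, -0.0028, 0.0014]
tool_rot: [0.085, 0.996, -0.0, 0.0]
force: [0.8, 0.0, 0.1]
finger_gap: 0.994
gripper_force: 0.0
```

drive_tool(deltas=[[[0, 0, 0, 0], [0, 0, 0, 0], [0, 0, 0, 0], [0, 0, 0, 0], [0, 0, 0, 0]]], jaw=45, force=60)

```text
t: 8.85
tcp_pos: [0.5398, -0.0028, 0.0019]
tool_rot: [0.085, 0.996, -0.0, 0.0]
force: [-1.6, 0.6, 5.9]
finger_gap: 0.685
gripper_force: 64.8
```

drive_tool(deltas=[[[0, 0, -1, 0], [-5, 0, -1, -0.01], [-11, 0, -1, -0.02], [-17, 0, -1, -0.03], [-23, 0, -1, -0.036]]])

```text
t: 9.27
tcp_pos: [0.5633, -0.0069, 0.002]
tool_rot: [0.066, 0.998, -0.0, 0.0]
force: [-1.2, -0.3, -1.8]
finger_gap: 0.683
gripper_force: 64.5
```

drive_tool(deltas=[[[0, 0, 0, 0], [-1, 0, 0, 0], [-2, 0, 0, 0], [-3, 0, 0, 0], [-3, 0, 0, 0]]])

```text
t: 9.68
tcp_pos: [0.5653, -0.0071, 0.0022]
tool_rot: [0.067, 0.998, 0.0, -0.0]
force: [-0.6, 0.3, -1.8]
finger_gap: 0.681
gripper_force: 64.5
```

drive_tool(deltas=[[[-0.5, 0, 0, 0], [-1, 0, 0, 0], [-1.5, 0, 0, 0], [-1.5, 0, 0, 0]]])

```text
t: 10.02
tcp_pos: [0.567, -0.0073, 0.0023]
tool_rot: [0.067, 0.998, -0.0, 0.0]
force: [-0.6, -0.4, -2.5]
finger_gap: 0.685
gripper_force: 64.5
```

drive_tool(deltas=[[[-0.5, 0, 0, 0], [-1, 0, 0, 0], [-1.5, 0, 0, 0], [-1.5, 0, 0, 0]]])

```text
t: 10.35
tcp_pos: [0.5686, -0.0076, 0.0023]
tool_rot: [0.067, 0.998, -0.0, 0.0]
force: [-0.2, -0.3, -1.7]
finger_gap: 0.683
gripper_force: 64.5
```

drive_tool(deltas=[[[-0.5, 0, 0, 0], [-1, 0, 0, 0], [-1, 0, 0, 0]]])

```text
t: 10.6
tcp_pos: [0.5696, -0.0077, 0.0023]
tool_rot: [0.067, 0.998, -0.0, 0.0]
force: [0.6, -0.9, -1.0]
finger_gap: 0.68
gripper_force: 64.5
```

drive_tool(deltas=[[[-0.5, 0, 0, 0], [-1, 0, 0, 0], [-1, 0, 0, 0]]])

```text
t: 10.85
tcp_pos: [0.57, -0.0077, 0.0022]
tool_rot: [0.067, 0.998, 0.0, -0.0]
force: [-1.0, -0.2, -1.4]
finger_gap: 0.679
gripper_force: 64.5
```

drive_tool(deltas=[[[-0.5, 0, 0, 0], [-1, 0, 0, 0], [-1, 0, 0, 0]]])

```text
t: 11.1
tcp_pos: [0.57, -0.0077, 0.0021]
tool_rot: [0.067, 0.998, 0.0, -0.001]
force: [-2.8, -0.3, -1.1]
finger_gap: 0.681
gripper_force: 64.6
```

Contact at the stop (tool x ≈ 0.570). I'll press harder, gradually.

drive_tool(deltas=[[[-0.5, 0, 0, 0], [-1, 0, 0, 0], [-1.5, 0, 0, 0], [-1.5, 0, 0, 0]]])

```text
t: 11.43
tcp_pos: [0.5699, -0.0077, 0.0019]
tool_rot: [0.067, 0.998, 0.0, -0.003]
force: [-5.7, -0.3, 0.4]
finger_gap: 0.678
gripper_force: 64.7
```

drive_tool(deltas=[[[-0.5, 0, 0, 0], [-1, 0, 0, 0], [-1.5, 0, 0, 0], [-1.5, 0, 0, 0]]])

```text
t: 11.77
tcp_pos: [0.5699, -0.0077, 0.0019]
tool_rot: [0.067, 0.998, 0.0, -0.005]
force: [-8.5, -1.6, 1.7]
finger_gap: 0.684
gripper_force: 64.9
```

drive_tool(deltas=[[[-0.5, 0, 0, 0], [-1, 0, 0, 0], [-1.5, 0, 0, 0], [-2, 0, 0, 0], [-2, 0, 0, 0]]])

```text
t: 12.18
tcp_pos: [0.5699, -0.0077, 0.0019]
tool_rot: [0.067, 0.998, 0.001, -0.007]
force: [-12.0, -0.9, 5.7]
finger_gap: 0.681
gripper_force: 65.3
```

drive_tool(deltas=[[[0, 0, 0, 0], [0, 0, 0, 0], [0, 0, 0, 0], [0, 0, 0, 0]]])

```text
t: 12.52
tcp_pos: [0.5699, -0.0077, 0.0019]
tool_rot: [0.067, 0.998, 0.001, -0.007]
force: [-11.0, -1.0, 4.2]
finger_gap: 0.678
gripper_force: 65.3
```

It's firmly home at about 11 N. I'll relax, release, retreat and go to look at the other plate.

drive_tool(deltas=[[[2, 0, 0, 0], [4, 0, 0, 0], [6.5, 0, 0, 0], [6.5, 0, 0, 0]]])

```text
t: 12.85
tcp_pos: [0.57, -0.0077, 0.0024]
tool_rot: [0.067, 0.998, 0.0, 0.0]
force: [-2.3, -0.4, -3.1]
finger_gap: 0.682
gripper_force: 64.5
```

drive_tool(deltas=[[[0, 0, 0, 0], [0, 0, 0, 0], [0, 0, 0, 0], [0, 0, 0, 0], [0, 0, 0, 0]]], jaw=85)

```text
t: 13.27
tcp_pos: [0.5708, -0.0079, 0.0026]
tool_rot: [0.067, 0.998, -0.0, 0.001]
force: [-0.8, -0.8, -0.4]
finger_gap: 0.997
gripper_force: 0.0
```

drive_tool(deltas=[[[0, 0, -10, 0], [0, 0, -40, 0], [0, 0, -80, 0], [0, 0, -115, 0], [0, 0, -145, 0]]])

```text
t: 13.68
tcp_pos: [0.5704, -0.0078, 0.1504]
tool_rot: [0.067, 0.998, -0.0, 0.001]
force: [0.8, 0.3, 1.1]
finger_gap: 1.0
gripper_force: 0.0
```

drive_tool(deltas=[[[20, 21, 0, 0], [45, 48, 0, 0], [70, 75, 0, 0], [95, 102, 0, 0], [121, 129, 0, 0]]])

```text
t: 14.1
tcp_pos: [0.4665, 0.1373, 0.1483]
tool_rot: [0.067, 0.998, 0.0, 0.001]
force: [-0.0, 0.3, 0.2]
finger_gap: 0.997
gripper_force: 0.0
```

drive_tool(deltas=[[[26, 27, 0, -0.05], [52, 54, 0, -0.1], [78, 81, 0, -0.16], [100, 106, 0, -0.22], [120, 129, 0, -0.27]]])

```text
t: 14.52
tcp_pos: [0.3639, 0.2816, 0.1481]
tool_rot: [-0.07, 0.998, 0.0, 0.0]
force: [1.2, -0.1, 0.0]
finger_gap: 0.995
gripper_force: 0.0
```

drive_tool(deltas=[[[0, 0, 0, 0], [0, 0, 0, 0], [0, 0, 0, 0]]])

```text
t: 14.77
tcp_pos: [0.366, 0.2801, 0.1478]
tool_rot: [-0.068, 0.998, 0.0, 0.001]
force: [0.6, -0.1, -0.1]
finger_gap: 0.994
gripper_force: 0.0
```

```bash
python3 - <<'E'
from h import *
s=manip.sense(); print(s["tcp_pos"],s["tool_rot"],s["t"])
shot("wrist","w4"); shot("top","top2")
E
```

```text
[0.36600354 0.28011615 0.1478475 ] [-6.81499175e-02  9.97674810e-01  7.48905159e-05  7.46203107e-04] 14.7667
```

View pics/w4.png

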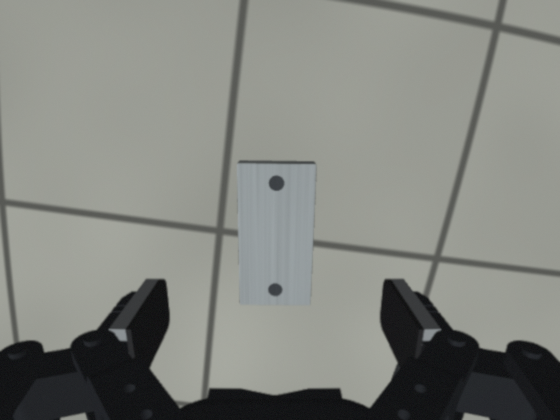

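plate_out lies squarely in view, with corners at about (239,163), (315,163), (311,304) and (240,304), and holes at (277,183) and (275,290).

```bash
python3 - <<'E'
from h import *
w,c=load("w4"); g=cv2.cvtColor(w,cv2.COLOR_RGB2GRAY); h=cv2.cvtColor(w,cv2.COLOR_RGB2HSV).astype(int)
M=((h[...,0]>85)&(h[...,0]<112)&(h[...,1]<60)&(h[...,2]>110)).astype(np.uint8); M[:150]=0;M[315:]=0;M[:,:225]=0;M[:,330:]=0
M=cv2.morphologyEx(M,cv2.MORPH_OPEN,np.ones((3,3)))
L=[];R=[]
for r in range(172,298,3):
    x=np.nonzero(M[r])[0]; L.append((x[0]-.5,r)); R.append((x[-1]+.5,r))
E=[(x,np.nonzero(M[:,x])[0][0]-.5) for x in range(246,308,3)];F=[(x,np.nonzero(M[:,x])[0][-1]+.5) for x in range(246,308,3)]
f=lambda p,a,b:np.polyfit(p[:,a],p[:,b],1)
l,r,e,q=[plane(c,p,.016) for p in (L,R,E,F)]
cl=(f(l,0,1)+f(r,0,1))/2; out=[]
for k in (e,q):
    ee=f(k,1,0); x=(ee[0]*cl[1]+ee[1])/(1-ee[0]*cl[0]); out.append([x,cl[0]*x+cl[1]])
out=np.array(out); print("ends",out.round(4),"len",np.linalg.norm(out[1]-out[0]),"sides",f(l,0,1),f(r,0,1)); ctr=out.mean(0); print("centre",ctr)
ho=lambda g,x,y,r=14:(lambda n,l,st,ce:ce[l[r,r]]+[x-r,y-r])(*cv2.connectedComponentsWithStats((g[y-r:y+r+1,x-r:x+r+1]<100).astype(np.uint8)))
t,ct=load("top0"); gt=cv2.cvtColor(t,cv2.COLOR_RGB2GRAY)
a=[ho(g,277,183),ho(g,275,290)]; ez=ho(gt,150,325,4),ho(gt,147,285,4); print(a,ez,tri(c,a,ct,ez).round(4))
G=ctr-.0337*np.array([np.cos(cl[0]),np.sin(cl[0])]); s=manip.sense(); d=G-s["tcp_pos"][:2]
from scipy.spatial.transform import Rotation as Ro
R=Ro.from_quat(s["tool_rot"]).as_matrix(); print("grip",G,"tool shift",R.T@np.r_[d,0],"turn needed",-(np.arctan(cl[0])-(np.arctan2(R[1,0],R[0,0])%(2*np.pi)-np.pi)))
E
```

```text
ends [[0.3337 0.2778]
 [0.4514 0.2927]] len 0.11864071009781428 sides [0.12660688 0.20580845] [0.12606976 0.26542812]
centre [0.39258962 0.2852174 ]
[array([275.98275862, 182.81034483]), array([274.73809524, 289.28571429])] (array([148.90909091, 324.90909091]), array([146.47058824, 284.64705882])) [[3.491e-01 2.799e-01 1.280e-02 1.000e-04]
 [4.390e-01 2.910e-01 1.350e-02 4.000e-04]]
grip [0.35915821 0.28097111] tool shift [ 7.08790546e-03  2.50192725e-03 -7.05193676e-06] turn needed 0.008613118434540795
```

drive_tool(deltas=[[[2, 1, 30, 0.009], [5, 2, 65, 0.009], [7, 2.5, 100, 0.009], [7, 2.5, 125, 0.009], [7, 2.5, 138, 0.009]]])

```text
t: 15.28
tcp_pos: [0.358, 0.28, 0.0066]
tool_rot: [-0.062, 0.998, -0.001, -0.002]
force: [-0.1, 0.1, -0.1]
finger_gap: 0.997
gripper_force: 0.0
```

drive_tool(deltas=[[[0, 0, 2, 0], [0, 0, 4, 0], [0, 0, 6, 0], [0, 0, 6, 0], [0, 0, 6, 0]]])

```text
t: 15.7
tcp_pos: [0.359, 0.2818, 0.0042]
tool_rot: [-0.063, 0.998, 0.0, 0.001]
force: [-0.0, -0.1, 0.2]
finger_gap: 0.995
gripper_force: 0.0
```

drive_tool(deltas=[[[0, 0, 0, 0], [0, 0, 0, 0], [0, 0, 0, 0], [0, 0, 0, 0], [0, 0, 0, 0]]], jaw=45, force=80)

```text
t: 16.12
tcp_pos: [0.3585, 0.2818, 0.0046]
tool_rot: [-0.063, 0.998, 0.0, 0.001]
force: [-0.1, -1.1, 10.4]
finger_gap: 0.669
gripper_force: 83.3
```

drive_tool(deltas=[[[0, 0, -3, 0], [0, 0, -15, 0], [0, 0, -35, 0], [0, 0, -60, 0], [0, 0, -80, 0]]])

```text
t: 16.53
tcp_pos: [0.3575, 0.2815, 0.0842]
tool_rot: [-0.064, 0.998, -0.0, -0.001]
force: [0.5, 0.8, -2.6]
finger_gap: 0.67
gripper_force: 86.0
```

drive_tool(deltas=[[[-5, -12, 0, 0], [-12, -32, 0, 0], [-20, -54, 0, 0], [-28, -76, 0, 0], [-37, -99, 0, 0]]])

```text
t: 16.95
tcp_pos: [0.4069, 0.1874, 0.0834]
tool_rot: [-0.064, 0.998, -0.0, -0.001]
force: [1.0, 1.4, -2.6]
finger_gap: 0.67
gripper_force: 86.0
```

drive_tool(deltas=[[[-7, -20, 0, 0.05], [-15, -40, 0, 0.1], [-22, -60, 0, 0.15], [-30, -80, 0, 0.2], [-37, -99, 0, 0.26]]])

```text
t: 17.37
tcp_pos: [0.4566, 0.0937, 0.0832]
tool_rot: [0.068, 0.998, -0.0, -0.0]
force: [0.5, -0.1, -3.5]
finger_gap: 0.668
gripper_force: 86.0
```

```bash
cat > go.py <<'E'
import sys
from h import *
from scipy.spatial.transform import Rotation as Ro
s=manip.sense(); R=Ro.from_quat(s["tool_rot"]).as_matrix(); T=np.array(eval(sys.argv[1]))
print(s["tcp_pos"].round(4) if hasattr(s["tcp_pos"],'round') else s["tcp_pos"],np.round(s["force"],1),"shift mm",(R.T@(T-s["tcp_pos"])*1e3).round(1),"toolx yaw-pi",np.arctan2(R[1,0],R[0,0])%(2*np.pi)-np.pi)
E
python3 go.py "[.5055,.001,.085]"
```

```text
[0.4566 0.0937 0.0832] [ 0.5 -0.1 -3.5] shift mm [-60.9 -85.2  -1.9] toolx yaw-pi -0.13541088031184678
```

drive_tool(deltas=[[[-12, -17, 0, 0], [-25, -36, 0, 0], [-40, -56, 0, 0], [-52, -73, 0, 0], [-61, -85, 0, 0]]])

```text
t: 17.78
tcp_pos: [0.5066, 0.0008, 0.0832]
tool_rot: [0.067, 0.998, -0.0, 0.0]
force: [0.2, -0.2, -1.9]
finger_gap: 0.674
gripper_force: 86.0
```

drive_tool(deltas=[[[0, 0, 8, 0], [0, 0, 18, 0], [0, 0, 28, 0], [0, 0, 32, 0], [0, 0, 32, 0]]])

```text
t: 18.2
tcp_pos: [0.5037, 0.0036, 0.0496]
tool_rot: [0.066, 0.998, 0.0, -0.002]
force: [0.1, -0.6, -3.2]
finger_gap: 0.667
gripper_force: 86.0
```

```bash
python3 go.py "[.5055,.001,.026]"; python3 - <<'E'
from h import *
shot("wrist","w5");shot("scene","s5")
E
```

```text
[0.5037 0.0036 0.0496] [ 0.1 -0.6 -3.2] shift mm [-2.3 -2.4 23.6] toolx yaw-pi -0.13146948234983924
```

View pics/w5.png

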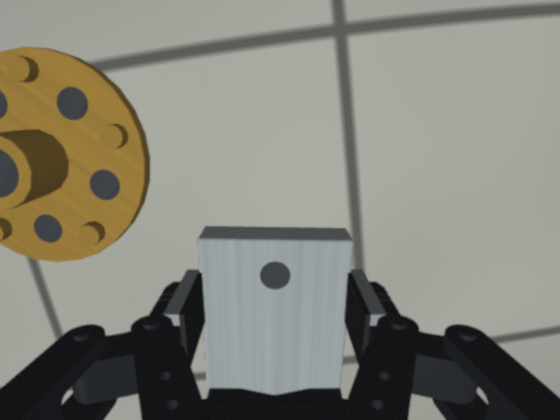

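The plate is held square: its near end spans columns 199–352 and the hole is centred at 275. I'll lower it to insertion height and enter the bay.

drive_tool(deltas=[[[-1, -1, 8, 0], [-2, -2, 16, 0], [-2, -2.4, 23, 0], [-2, -2.4, 23, 0], [-2, -2.4, 23, 0]]])

```text
t: 18.72
tcp_pos: [0.507, -0.0003, 0.0276]
tool_rot: [0.066, 0.998, 0.0, -0.001]
force: [-0.3, -0.4, -2.5]
finger_gap: 0.667
gripper_force: 86.0
```

```bash
python3 go.py "[.5679,-.0074,.0255]"
```

```text
[ 5.07e-01 -3.00e-04  2.76e-02] [-0.3 -0.4 -2.5] shift mm [-61.3   1.    2. ] toolx yaw-pi -0.13297679256328854
```

drive_tool(deltas=[[[-8, 0, 0, 0], [-18, 0.5, 0, 0], [-28, 0.5, 0, 0], [-38, 1, 0, 0], [-48, 1, 0, 0]]])

```text
t: 19.13
tcp_pos: [0.5568, -0.0059, 0.0288]
tool_rot: [0.066, 0.998, -0.0, 0.001]
force: [0.8, -0.1, -2.6]
finger_gap: 0.672
gripper_force: 86.0
```

drive_tool(deltas=[[[-2, 0, 0, 0], [-4, 0, 0, 0], [-6, 0, 0, 0], [-6, 0, 0, 0], [-6, 0, 0, 0]]])

```text
t: 19.55
tcp_pos: [0.5607, -0.0064, 0.0283]
tool_rot: [0.066, 0.998, 0.0, -0.0]
force: [1.0, -0.6, -1.2]
finger_gap: 0.672
gripper_force: 86.0
```

```bash
python3 go.py "[.5699,-.0077,.0205]"
```

```text
[ 0.5607 -0.0064  0.0283] [ 1.  -0.6 -1.2] shift mm [-9.4 -0.1  7.8] toolx yaw-pi -0.13279064625487358
```

drive_tool(deltas=[[[0, 0, 2, 0], [0, 0, 4, 0], [0, 0, 5.5, 0], [0, 0, 5.5, 0]]])

```text
t: 19.88
tcp_pos: [0.5607, -0.0064, 0.0224]
tool_rot: [0.066, 0.998, 0.0, -0.001]
force: [-0.4, -0.5, -2.6]
finger_gap: 0.663
gripper_force: 86.0
```

drive_tool(deltas=[[[0, 0, 0.5, 0], [0, 0, 1, 0], [0, 0, 1.5, 0], [0, 0, 1.5, 0]]])

```text
t: 20.22
tcp_pos: [0.5612, -0.0065, 0.0213]
tool_rot: [0.066, 0.998, 0.0, -0.0]
force: [-0.3, 0.6, -1.9]
finger_gap: 0.669
gripper_force: 86.0
```

drive_tool(deltas=[[[0, 0, 0.5, 0], [0, 0, 1, 0], [0, 0, 1, 0]]])

```text
t: 20.47
tcp_pos: [0.5612, -0.0065, 0.0208]
tool_rot: [0.066, 0.998, -0.0, 0.0]
force: [-1.3, -0.6, 1.6]
finger_gap: 0.67
gripper_force: 86.5
```

Resting on the lower plate. Now I'll slide it in to the stop.

drive_tool(deltas=[[[-1.5, 0, 0, 0], [-3, 0, 0, 0], [-4.5, 0, 0, 0], [-6, 0, 0, 0], [-6, 0, 0, 0]]])

```text
t: 20.88
tcp_pos: [0.5651, -0.0068, 0.0207]
tool_rot: [0.066, 0.998, 0.0, -0.002]
force: [-5.2, 0.5, 6.7]
finger_gap: 0.673
gripper_force: 87.0
```

drive_tool(deltas=[[[-0.5, 0, 0, 0], [-1, 0, 0, 0], [-1.5, 0, 0, 0], [-2, 0, 0, 0], [-2, 0, 0, 0]]])

```text
t: 21.3
tcp_pos: [0.5663, -0.0069, 0.0207]
tool_rot: [0.066, 0.998, 0.0, -0.003]
force: [-4.7, 0.9, 7.4]
finger_gap: 0.671
gripper_force: 87.0
```

drive_tool(deltas=[[[-0.5, 0, 0, 0], [-1, 0, 0, 0], [-1.5, 0, 0, 0], [-2, 0, 0, 0], [-2, 0, 0, 0]]])

```text
t: 21.72
tcp_pos: [0.5686, -0.0072, 0.0207]
tool_rot: [0.066, 0.998, 0.0, -0.003]
force: [-5.6, 0.2, 7.0]
finger_gap: 0.672
gripper_force: 87.1
```

drive_tool(deltas=[[[-0.5, 0, 0, 0], [-1, 0, -0.5, 0], [-1.5, 0, -0.5, 0], [-2, 0, -0.5, 0], [-2, 0, -0.5, 0]]])

```text
t: 22.13
tcp_pos: [0.5688, -0.0073, 0.0207]
tool_rot: [0.066, 0.998, 0.0, -0.005]
force: [-8.0, 0.2, 6.2]
finger_gap: 0.67
gripper_force: 87.0
```

drive_tool(deltas=[[[-0.5, 0, 0, 0], [-1, 0, 0, 0], [-1.5, 0, 0, 0], [-2, 0, 0, 0], [-2, 0, 0, 0]]])

```text
t: 22.55
tcp_pos: [0.5689, -0.0072, 0.0208]
tool_rot: [0.066, 0.998, 0.001, -0.007]
force: [-10.7, -0.1, 9.2]
finger_gap: 0.666
gripper_force: 87.4
```

drive_tool(deltas=[[[-0.5, 0, 0, 0], [-1, 0, 0, 0], [-1.5, 0, 0, 0], [-2, 0, 0, 0], [-2, 0, 0, 0]]])

```text
t: 22.97
tcp_pos: [0.5688, -0.0072, 0.0207]
tool_rot: [0.066, 0.998, 0.001, -0.009]
force: [-13.2, -0.5, 12.2]
finger_gap: 0.668
gripper_force: 87.7
```

It has stalled at the stop. I'll ease the down-force and push a bit more.

drive_tool(deltas=[[[-1, 0, -0.5, 0], [-2, 0, -1, 0], [-3, 0, -1, 0], [-4, 0, -1, 0], [-4, 0, -1, 0]]])

```text
t: 23.38
tcp_pos: [0.5688, -0.0072, 0.0207]
tool_rot: [0.066, 0.998, 0.001, -0.013]
force: [-18.3, -0.8, 11.8]
finger_gap: 0.672
gripper_force: 87.6
```

drive_tool(deltas=[[[-1, 0, 0, 0], [-2, 0, 0, 0], [-3, 0, 0, 0], [-3, 0, 0, 0], [-3, 0, 0, 0]]])

```text
t: 23.8
tcp_pos: [0.5688, -0.0072, 0.0207]
tool_rot: [0.066, 0.998, 0.001, -0.016]
force: [-23.7, -0.9, 15.7]
finger_gap: 0.667
gripper_force: 88.1
```

drive_tool(deltas=[[[2, 0, 0, 0], [4, 0, 0, 0], [6, 0, 0, 0], [8, 0, 0, 0], [10, 0, 0, 0]]])

```text
t: 24.22
tcp_pos: [0.5689, -0.0073, 0.0209]
tool_rot: [0.066, 0.998, 0.0, -0.005]
force: [-5.4, -0.2, 0.9]
finger_gap: 0.669
gripper_force: 86.3
```

drive_tool(deltas=[[[0.5, 0, 0, 0], [1, 0, 0, 0], [1, 0, 0, 0]]])

```text
t: 24.47
tcp_pos: [0.5688, -0.0073, 0.0208]
tool_rot: [0.066, 0.998, 0.0, -0.005]
force: [-4.9, 0.6, -0.4]
finger_gap: 0.666
gripper_force: 86.2
```

drive_tool(deltas=[[[1, 0, 0, 0], [2, 0, 0, 0], [2.5, 0, 0, 0], [2.5, 0, 0, 0]]])

```text
t: 24.8
tcp_pos: [0.5689, -0.0073, 0.0213]
tool_rot: [0.066, 0.998, 0.0, -0.002]
force: [-5.0, 1.5, -2.3]
finger_gap: 0.665
gripper_force: 86.1
```

drive_tool(deltas=[[[0, 0, 0, 0], [0, 0, 0, 0], [0, 0, 0, 0], [0, 0, 0, 0], [0, 0, 0, 0]]], jaw=85)

```text
t: 25.22
tcp_pos: [0.572, -0.0081, 0.0223]
tool_rot: [0.066, 0.998, -0.0, 0.001]
force: [-0.4, -0.7, 0.4]
finger_gap: 0.993
gripper_force: 0.0
```

drive_tool(deltas=[[[0, 0, -10, 0], [0, 0, -40, 0], [10, 0, -70, 0], [25, 0, -95, 0], [40, 0, -115, 0]]])

```text
t: 25.63
tcp_pos: [0.5319, -0.0027, 0.1395]
tool_rot: [0.066, 0.998, -0.0, 0.002]
force: [-0.2, -0.2, 0.6]
finger_gap: 0.993
gripper_force: 0.0
```

drive_tool(deltas=[[[0, 0, 0, 0], [0, 0, 0, 0], [0, 0, 0, 0]]])

```text
t: 25.88
tcp_pos: [0.5317, -0.0026, 0.137]
tool_rot: [0.066, 0.998, -0.0, 0.001]
force: [-0.4, -0.2, -0.0]
finger_gap: 0.991
gripper_force: 0.0
```

```bash
python3 - <<'E'
from h import *
im,c=shot("wrist","w6"); s=manip.sense(); print(s["tcp_pos"],s["t"])
o=proj(c,[[.55,-.005,.03]])[0]; print(o)
E
```

```text
[ 0.53147608 -0.00257827  0.13640187] 25.9333
[273.56027312 238.94531363]
```

View pics/w6.png

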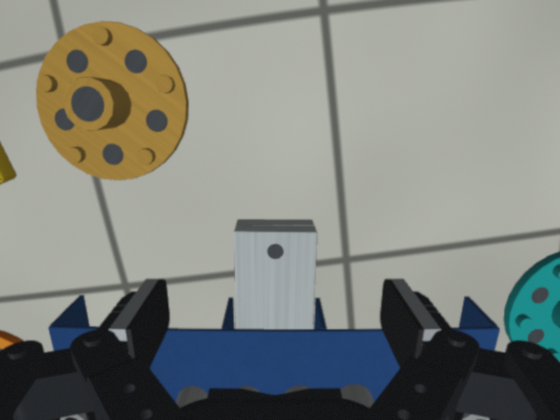

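The pile sits in the bay with its near end at rows 220–231, columns 235–316. I'll check that the two plates are flush numerically.

```bash
python3 - <<'E'
from h import *
w,c=load("w6"); g=cv2.cvtColor(w,cv2.COLOR_RGB2GRAY)
for x in (242,258,292,308): print(x,list(zip(range(214,238),g[214:238,x].tolist())))
u=np.array([-.991,.1335]); v=np.array([.1335,.991])
P=plane(c,[(242,231),(308,231.5)],.032); m=P.mean(0); print(P.round(4))
for k in (-1,1): print([proj(c,[[*(m[:2]+k*.03*v),z]])[0].round(1).tolist() for z in (.032,.016,0)])
for r in (222,224,226,228,230,233,240): print(r,"L",list(zip(range(230,242),g[r,230:242].tolist())),"R",list(zip(range(309,321),g[r,309:321].tolist())))
E
```

```text
242 [(214, 171), (215, 171), (216, 171), (217, 170), (218, 157), (219, 116), (220, 84), (221, 77), (222, 78), (223, 77), (224, 75), (225, 77), (226, 78), (227, 78), (228, 78), (229, 80), (230, 93), (231, 124), (232, 153), (233, 165), (234, 166), (235, 167), (236, 167), (237, 167)]
258 [(214, 171), (215, 171), (216, 172), (217, 170), (218, 158), (219, 117), (220, 84), (221, 78), (222, 80), (223, 78), (224, 79), (225, 85), (226, 80), (227, 79), (228, 81), (229, 80), (230, 84), (231, 110), (232, 146), (233, 164), (234, 167), (235, 166), (236, 166), (237, 166)]
292 [(214, 171), (215, 172), (216, 171), (217, 171), (218, 161), (219, 128), (220, 91), (221, 78), (222, 78), (223, 78), (224, 84), (225, 94), (226, 84), (227, 78), (228, 78), (229, 77), (230, 79), (231, 98), (232, 138), (233, 161), (234, 165), (235, 166), (236, 164), (237, 165)]
308 [(214, 171), (215, 171), (216, 170), (217, 170), (218, 160), (219, 127), (220, 91), (221, 79), (222, 79), (223, 79), (224, 87), (225, 97), (226, 84), (227, 78), (228, 77), (229, 79), (230, 81), (231, 95), (232, 129), (233, 153), (234, 162), (235, 162)
[... 1511 characters left out ...]
(312, 80), (313, 81), (314, 83), (315, 101), (316, 134), (317, 162), (318, 168), (319, 169), (320, 168)]
233 L [(230, 170), (231, 171), (232, 171), (233, 171), (234, 170), (235, 166), (236, 163), (237, 161), (238, 160), (239, 162), (240, 163), (241, 165)] R [(309, 154), (310, 156), (311, 157), (312, 159), (313, 157), (314, 155), (315, 153), (316, 148), (317, 151), (318, 164), (319, 168), (320, 170)]
240 L [(230, 170), (231, 170), (232, 170), (233, 171), (234, 171), (235, 167), (236, 164), (237, 161), (238, 160), (239, 164), (240, 165), (241, 166)] R [(309, 163), (310, 166), (311, 168), (312, 169), (313, 168), (314, 165), (315, 160), (316, 151), (317, 152), (318, 164), (319, 169), (320, 168)]
```

Flush within about 1 mm and 0.01 rad, and nothing is touching the robot, so I'm handing it in.

```bash
python3 -c "
from station import manip
print(manip.sign_off())"
```

```text
the job is handed in; nothing more can be done
None
```

Job handed in at about 26 s of the 67 s allowed: pressure plate flat on bare tiles, and both packing plates pressed against the stop and flush within about 1 mm and 0.01 rad by wrist-camera measurement; sign-off returned no verdict.

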